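# Set the pottery wheel's speed lever to the marker

### The job

In the pottery studio, the orange wheel is to be run at the potter's usual trimming speed. On the speed control with the orange knob, swing the lever round from near stop until it points at the green marker on the rim of its dial, and let go of it there. Do not shift the green marker, and leave the lever with the blue knob as it is.

Things in the scene. Friction and masses are not known exactly. Their poses are not given: they have to be found in the camera images.
- orange_knob (a point): Centre of the orange upright cylinder knob, 28 mm diameter, 42 mm tall, on a 12 mm wide aluminium lever arm (top 2 mm above the knob's foot). x: the way the lever points, hinge to knob, 85 mm; z up. The lever turns level, 130 degrees between stops; about 2.5 N at the knob moves it and it stays where left. Starts near its stop end; the marker is 29 to 110 degrees on, anticlockwise from above.
- green_marker (a point): Middle of the top of the green marker, a clip 16 mm (outward) x 18 mm, 10 mm high, on the rim of the orange knob's dial, 111 mm from the hinge axis: outside the knob's circle, its top 60 mm above the table, lower than the knob and lever arm. x points from the hinge through the clip, z up. A push of about 4.5 N would slide it round the dial, which must not happen.
- orange_hinge (a point): Point on the orange lever's vertical hinge axis at the flat top of its fixed grey control box (150 x 236 mm), 50 mm above the table. A steel hub, 38 mm diameter, covers it to 73 mm above the table. Its -x axis points out of the box's long front side, roughly to the robot; the lever swings 65 degrees either side of that. z up.
- blue_knob (a point): Centre of the blue knob on the other speed control, which is alike but has a yellow marker; same sizes and axes as the orange knob. Not to be moved.

How it is judged (in metres and radians):
At the end, for the whole second after the job is handed in: The orange lever points at the green marker, within 11 degrees, and has been let go (angle between the x axis of orange_knob and the x axis of green_marker, either way round below 0.19 rad); the robot touches nothing.
It fails at once if the green marker was shifted by more than 8 mm (distance of green_marker from where it was at the start of the episode above 0.008 m).
It fails at once if the lever with the blue knob was moved by more than 12 mm (distance of blue_knob from where it was at the start of the episode above 0.012 m).
It also fails if it takes over 32 s, if anything falls off the work surface, if the arm or the gripper's body presses on something with over 40 N, if the wrist force passes 120 N, or if a joint passes its speed limit or range.

### The arm

A 7-joint arm with a two-finger parallel gripper is mounted at the origin on the work surface. World frame = base frame: x ahead of the robot, y to its left, z up, the work surface at z = 0. Lengths are in mm, angles in rad, forces in N, time in s.
With the tool pointing down it reaches from about 400 to 875 mm from the base axis. Payload 19.3 kg.
Tool frame: the origin (TCP) lies at the very end of the fingers, on their centre line; the grasp point (between the pads) lies 19 mm behind it (grip_point_offset is the z of the grasp point in the tool frame, in mm); z points along the fingers, y is the line along which they close (so a half turn about z gives the same grasp; the last joint's range is limited). The gripper opens to 85 mm and grips with 20 to 120 N. Pads are 22 mm wide; open, the fingers measure 114 mm over their backs; the gripper's body (76 mm by 85 mm) begins 54 mm behind the grasp point. The pads swing forward as they close: fully open they stand 13 mm farther back than shut.
Start: joints at [-1.42, 0.521, -0.036, 1.599, 0.021, 1.021, -0.113], TCP at [136.901, 609.813, 196.391] pointing down, gripper open.
Joint ranges: [-2.91, 2.91], [-0.3, 2.13], [-1.5, 1.42], [0.17, 2.43], [-1.26, 4.41], [0.16, 1.93], [-2.52, 2.52]. Speed limits (rad/s): [1.89, 1.89, 2.39, 2.39, 3.01, 3.01, 3.01].

### API

Orientations are given as a 3x3 rotation matrix whose columns are the frame's x, y, z axes.
In Python, from workcell import movep, movel, goto_joints, open_gripper, clamp, wait, inverse_kinematics, read_state, camera, PlanningError, finish_job, grip_point_offset gives the robot as it stands. Calls block until the motion is done:
- movep(position, orientation): joint-space move of the TCP to a pose.
- movel(position, frame=None, max_speed=150, guard=None): straight line of the TCP; frame=None keeps the orientation; max_speed is the mean speed in mm/s. With guard (N) it stops when the force on the tool has changed by that much, and returns True; else False.
- goto_joints(angles): joint-space move.
- open_gripper() and clamp(): open the fingers fully, or close them until they stop; the grip force is fixed at half the most.
- wait(seconds).
- inverse_kinematics(position, orientation): joint angles nearest the present ones, or None.
- read_state(): the state.
- camera(name): name is "scene" or "top" or "wrist"; returns a dict with "image" (420x560x3 uint8, blue, green, red), "range_z" (420x560 float32, mm along the optical axis (not along the pixel's ray), 0 where there is no reading), "fx", "fy", "cx", "cy" (pixels), "cam_to_world" (4x4, takes a point from camera to world coordinates). Camera axes: x right, y up, looking along -z (the intrinsics and any distortion apply to the point x, -y, -z); pixel columns grow to the right and rows downward; lengths in mm; the calibration is good to about 2 mm. The wrist camera is an equidistant fisheye: a pixel r from the principal point sees the ray r / f radians off the axis. A picture is of the moment at which its call begins.
A pose or a line that the arm cannot do raises PlanningError and nothing moves.
- finish_job(): hands the job in, once; it reports no verdict.
The state is a dict: "time": time; "qpos": joint angles; "qvel": joint speeds; "joint_efforts": joint torques, N m; "eef_pos": TCP position; "tool_rot": TCP orientation; "ft_force": force on the tool from outside, world axes, zero at the start; "torque": the same for the moment, N m; "finger_gap": finger opening in mm.
Only numpy, scipy, OpenCV 4.12 (cv2) and the standard library are available. Lean on these libraries where they do the work, as an engineer would, in place of code of your own. Each camera call takes 0.05 s, during which the arm holds its last target. There are 200 camera calls.

## Working session

There is one attempt and no reset: what is moved stays moved. The work goes in short steps, each a Python script; the robot and the scene stay as the last script left them, time stands still between calls to the robot, and variables do not carry over. Pictures are saved under pics/ and viewed, on a budget of 10 in all, crops included, one or two more only if the job needs it, and the job is handed in when it is done.

```bash
mkdir -p pics
cat > h.py <<'E'
import numpy as np, cv2
from workcell import *
def pts(c):
    z=c["range_z"]; v,u=np.mgrid[0:z.shape[0],0:z.shape[1]]
    P=np.stack([(u-c["cx"])/c["fx"]*z,-(v-c["cy"])/c["fy"]*z,-z],-1)
    M=np.array(c["cam_to_world"]); return P@M[:3,:3].T+M[:3,3]
E
python3 - <<'E'
from h import *
for n in("top","scene"):
    c=camera(n); cv2.imwrite(f"pics/{n}.png",c["image"]); np.savez(f"{n}.npz",**{k:np.array(v) for k,v in c.items()})
    P=pts(c); h=cv2.cvtColor(c["image"],cv2.COLOR_BGR2HSV); print(n,c["fx"],np.round(c["cam_to_world"],2).tolist())
    for nm,lo,hi in(("orange",5,18),("yellow",22,35),("green",45,85),("blue",98,125)):
        m=cv2.inRange(h,(lo,110,60),(hi,255,255)); k,l,s,ce=cv2.connectedComponentsWithStats(m)
        for i in range(1,k):
            if s[i,4]>25:
                q=P[(l==i)&(c["range_z"]>0)]
                if len(q): print(nm,s[i].tolist(),ce[i].round(1),np.median(q,0).round(1),np.percentile(q[:,2],95).round(1))
E
```

```text
top 431.66343891271833 [[0.01, 1.0, -0.08, 471.61], [-1.0, 0.01, 0.02, 57.44], [0.02, 0.08, 1.0, 1032.5], [0.0, 0.0, 0.0, 1.0]]
orange [0, 0, 560, 420, 175837] [277.1 236.9] [469.6  52.2  -0.6] 2.7
orange [471, 0, 56, 101, 2000] [486.2  62.6] [ 860.8 -409.4   98.6] 101.8
orange [303, 154, 9, 11, 72] [306.6 159.7] [676.8 -19.7  -0.8] 2.7
orange [362, 210, 14, 9, 125] [368.6 214. ] [ 543.1 -160.3   52.1] 55.1
orange [374, 236, 16, 13, 168] [381.8 242.3] [ 478.9 -175.1  110.6] 113.9
orange [535, 241, 25, 61, 395] [548.1 272.8] [ 412.2 -573.3   50.4] 53.4
yellow [215, 238, 10, 10, 59] [219.3 242.2] [476.1 179.3  59.1] 61.4
green [401, 264, 8, 8, 57] [404.5 267.8] [ 421.4 -239.    59. ] 61.8
blue [460, 0, 8, 110, 151] [461.6  59.6] [ 912.1 -388.5   38.3] 41.8
blue [539, 123, 21, 52, 839] [550.6 147.9] [ 713.1 -613.1   10.6] 60.3
blue [144, 206, 14, 11, 120] [150.5 210.9] [544.8 336.3  52.5] 54.9
blue [185, 236, 13, 12, 122] [190.9 241.5] [475.5 232.2 111.2] 114.0
scene 505.8329295332515 [[0.15, -0.74, 0.65, 1151.7], [0.99, 0.11, -0.1, -32.65], [0.0, 0.66, 0.75, 828.49], [0.0, 0.0, 0.0, 1.0]]
orange [400, 0, 18, 7, 93] [409.    2.4] [-815.   833.3 -208.1] -203.2
orange [0, 0, 560, 420, 179928] [276.3 223.3] [477.   79.1  -1.4] 2.0
orange [407, 8, 9, 6, 33] [411.2  10.6] [-741.9  820.7 -207.9] -203.2
orange [154, 242, 17, 11, 161] [162.1 247. ] [ 544.5 -160.3   51.3] 53.6
orange [237, 305, 12, 13, 100] [243.1 310.3] [673.5 -20.3  -1.2] 1.4
yellow [323, 196, 11, 10, 72] [328.  200.3] [479.3 177.7  58. ] 60.5
green [118, 200, 10, 8, 61] [122.2 203.4] [ 425.9 -239.6   58.2] 60.3
blue [502, 33, 37, 41, 452] [522.1  51. ] [-769.6 1427.  -465.4] -458.4
blue [350, 176, 14, 21, 214] [356. 186.] [488.5 229.5 105.1] 112.0
blue [404, 214, 17, 11, 116] [411.9 218.9] [547.4 335.6  51.9] 54.2
blue [10, 402, 6, 18, 67] [ 12.4 409.2] [ 812.7 -390.1   37.5] 40.2
```

View pics/top.png

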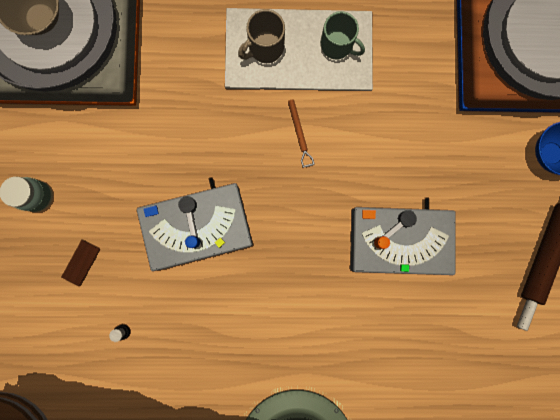

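View pics/scene.png

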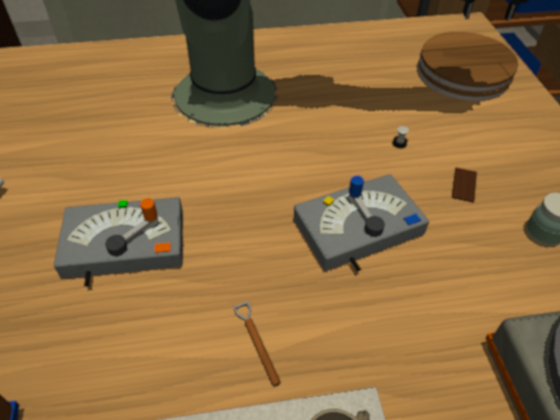

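Top view: the orange knob is at (382,242), the green marker at (404,268) and the hub at (407,218). The blue lever is well clear on the left. Next I'll find the hinge and check the radii.

Run:
```python
from h import *
c=dict(np.load("top.npz")); M=c["cam_to_world"]
def ray(u,v,z):
    d=M[:3,:3]@np.array([(u-c["cx"])/c["fx"],-(v-c["cy"])/c["fy"],-1]); return M[:3,3]+d*(z-M[2,3])/d[2]
g=c["image"].max(2); P=pts(c); m=((g<75)).astype(np.uint8); m[:206]=0;m[232:]=0;m[:,:395]=0;m[:,420:]=0
k,l,s,ce=cv2.connectedComponentsWithStats(m); i=1+s[1:,4].argmax(); print(s[i],ce[i],np.median(P[l==i],0))
H=ray(*ce[i],73); h=cv2.cvtColor(c["image"],cv2.COLOR_BGR2HSV)
K=ray(381.8,242.3,110); G=ray(404.5,267.8,60)
q=P[230:255,370:392].reshape(-1,3); q=q[q[:,2]>105]; K2=(q.min(0)+q.max(0))/2; print("Ktop",K2,np.ptp(q,axis=0))
for n,X in(("K",K),("K2",K2),("G",G)): d=X-H; print(n,X.round(1),np.hypot(*d[:2]).round(1),np.degrees(np.arctan2(d[1],d[0])).round(1))
print("H",H)
```

```text
[398 210  18  18 236] [406.88559322 218.26694915] [ 533.43265138 -241.53176114   72.09324188]
Ktop [479.0533979  -67.08165416 568.90089941] [ 25.72429109 249.0359868  927.19625534]
K [ 478.4 -174.8  110. ] 85.9 129.4
K2 [479.1 -67.1 568.9] 182.2 107.2
G [ 421.9 -238.3   60. ] 111.1 178.5
H [ 532.89283452 -241.09972439   73.        ]
```

Radii come out at 85.9 mm (85 expected) and 111.1 mm (111 expected), so the geometry is good. The lever is at 129.4° and the marker at 178.5°. I'll grip the knob tangentially and swing it round.

```bash
cat >> h.py <<'E'
H=np.array([532.9,-241.1])
def pose(a,s,z,r=85):
    a=np.radians(a); y=s*np.array([-np.sin(a),np.cos(a),0]); zz=np.array([0,0,-1.]); 
    return np.append(H+r*np.array([np.cos(a),np.sin(a)]),z), np.stack([np.cross(y,zz),y,zz],1)
E
python3 - <<'E'
from h import *
best=None
for s in(1,-1):
    q=[inverse_kinematics(*pose(a,s,80)) for a in(129.4,178.5)]
    print(s,[None if x is None else np.round(x,2).tolist() for x in q])
    if all(x is not None for x in q):
        w=max(abs(x[6]) for x in q)
        if best is None or w<best[0]: best=(w,s)
s=best[1]; print("s",s); open("s.txt","w").write(str(s))
p,R=pose(129.4,s,190); movep(p,R); print(read_state()["time"])
c=camera("wrist"); cv2.imwrite("pics/w1.png",c["image"])
p,R=pose(129.4,s,125); movel(p,R)
hit=movel(pose(129.4,s,80)[0],guard=8,max_speed=80); st=read_state(); print(hit,st["eef_pos"],st["ft_force"],st["time"])
E
```

```text
1 [[-0.43, 0.79, 1.01, 2.03, -0.91, 0.86, -1.34], [-0.06, 0.59, 0.6, 2.03, -0.53, 0.67, -0.72]]
-1 [[-0.14, 0.57, 0.52, 2.02, -0.45, 0.66, 1.36], [0.05, 0.55, 0.44, 2.02, -0.38, 0.64, 2.29]]
s 1
3.1083
False [ 478.96336513 -175.65960588   80.11484287] [-0.33745186  0.1943448  -0.19551877] 4.4583
```

View pics/w1.png

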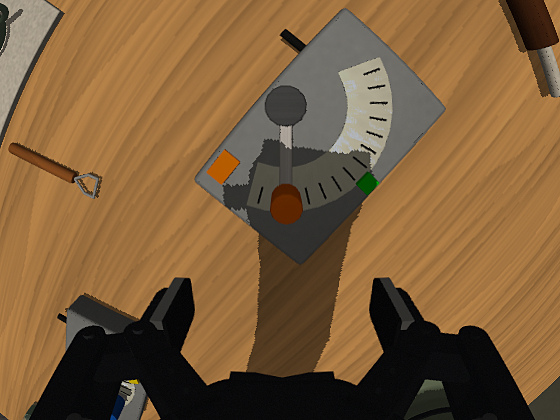

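Wrist view: the knob at (286,203) sits centred between the fingers, the lever runs straight up to the hub at (286,105), and the marker is at (367,184). I'll clamp and swing.

Run:
```python
from h import *
s=int(open("s.txt").read())
clamp(); st=read_state(); print("gap",st["finger_gap"],st["ft_force"],st["time"])
for a in np.linspace(129.4,178.5,9)[1:]:
    p,R=pose(a,s,80); movel(p,R,max_speed=60); st=read_state(); print(round(a,1),np.round(st["ft_force"],1),round(st["finger_gap"],1),round(st["time"],2))
```

```text
gap 0.29289012374970996 [ 0.05310791 -1.06068289  0.38217965] 5.225
135.5 [-0.7 -0.3  0.4] 0.1 5.53
141.7 [0.1 0.3 0.1] -0.0 5.83
147.8 [-0.1 -0.7 -0.7] 0.2 6.12
154.0 [-0.2  0.2 -0.3] -0.0 6.42
160.1 [ 0.4 -0.5  0.2] -0.2 6.72
166.2 [ 0.2 -0.4  0. ] 0.4 7.03
172.4 [ 0.4 -0.2  0.3] 0.3 7.33
178.5 [ 0.3 -0.2  0.3] -0.2 7.62
```

The gap reads 0, so the fingers closed on nothing. I should have stopped on that reading. Now to see where the knob and marker are.

Run:
```python
from h import *
c=camera("top"); cv2.imwrite("pics/t2.png",cv2.resize(c["image"][150:300,320:480],None,fx=4,fy=4))
c=camera("wrist"); cv2.imwrite("pics/w2.png",c["image"])
st=read_state(); print(st["eef_pos"],st["tool_rot"],st["time"])
```

```text
[ 447.99167357 -238.31772088   79.89701328] [[ 9.99558348e-01 -2.97166130e-02 -1.78296551e-04]
 [-2.97165464e-02 -9.99558299e-01  3.65095877e-04]
 [-1.89067210e-04 -3.59636274e-04 -9.99999917e-01]] 7.725
```

View pics/t2.png

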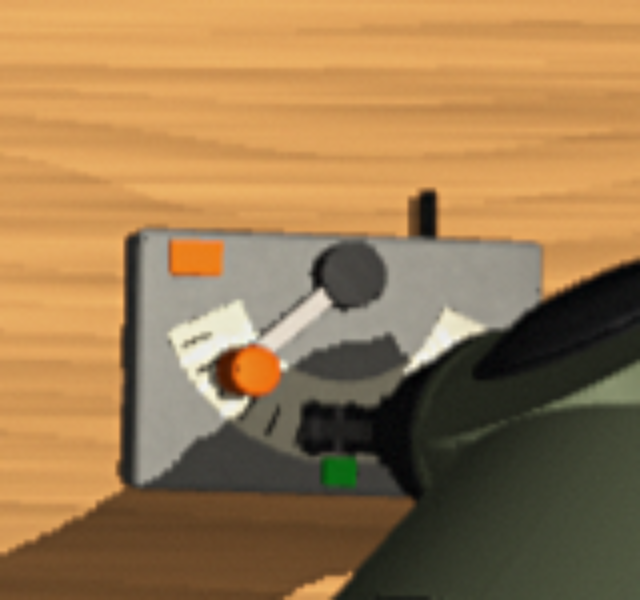

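View pics/w2.png

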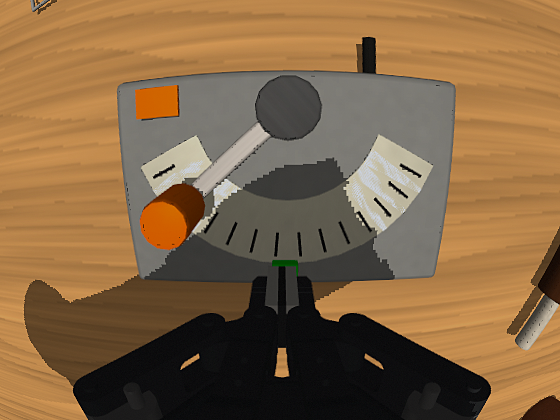

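The lever hasn't moved: the knob is still at crop (250,370), with the fingers shut at about (340,428). The marker looks untouched at (338,471). I'll check where the fingers really are against the reported TCP.

Run:
```python
from h import *
st=read_state(); T=np.array(st["eef_pos"])
c=camera("top"); P=pts(c); M=np.array(c["cam_to_world"])
def proj(c,X,fish=False):
    M=np.array(c["cam_to_world"]); p=(X-M[:3,3])@M[:3,:3]; x,y,z=p[0],-p[1],-p[2]
    if fish:
        t=np.arctan2(np.hypot(x,y),z)/np.hypot(x,y); return c["cx"]+c["fx"]*x*t, c["cy"]+c["fy"]*y*t
    return c["cx"]+c["fx"]*x/z, c["cy"]+c["fy"]*y/z
print("top tcp",proj(c,T),proj(c,T+[0,0,60]))
for v in(250,254,257,260): print(v,[P[v,u].round().astype(int).tolist() for u in range(394,424,4)])
w=camera("wrist"); Mw=np.array(w["cam_to_world"]); print("wrist",Mw[:3,3].round(1),"axis",-Mw[:3,2].round(3),w["fx"],w["cx"],w["cy"])
print("wrist tcp",proj(w,T,1),"hub",proj(w,np.array([532.9,-241.1,73]),1),"knobtop",proj(w,np.array([479,-175.,112]),1),"G",proj(w,np.array([421.9,-238.3,60]),1))
h=cv2.cvtColor(c["image"],cv2.COLOR_BGR2HSV); 
for nm,lo,hi,box in(("G",45,85,(240,300,385,430)),("K",5,18,(230,256,368,394))):
    m=cv2.inRange(h,(lo,110,60),(hi,255,255)); a=np.zeros_like(m);a[box[0]:box[1],box[2]:box[3]]=1; v,u=np.nonzero((m>0)&(a>0)&((P[...,2]>45)&(P[...,2]<130))); print(nm,u.mean(),v.mean(),len(u),P[v,u].mean(0))
```

```text
top tcp (np.float64(407.0945534422121), np.float64(256.3915857383148)) (np.float64(416.0300493033084), np.float64(257.18584387141385))
250 [[462, -217, 51], [463, -183, 202], [462, -235, 52], [463, -210, 164], [462, -253, 53], [462, -264, 50], [464, -203, 258], [465, -193, 309]]
254 [[452, -217, 51], [456, -182, 206], [455, -194, 190], [455, -203, 186], [456, -197, 229], [456, -201, 241], [457, -202, 261], [458, -192, 310]]
257 [[446, -218, 49], [450, -181, 207], [450, -187, 213], [450, -194, 217], [450, -201, 218], [451, -201, 242], [452, -202, 261], [453, -193, 308]]
260 [[439, -218, 50], [444, -181, 209], [444, -190, 202], [444, -203, 186], [445, -197, 230], [446, -201, 242], [446, -201, 264], [448, -192, 309]]
wrist [ 530.6 -242.   257.5] axis [-0.32   0.01  -0.947] 325.19226210127806 281.49447734144616 217.15046181591933
wrist tcp (np.float64(279.56536476476606), np.float64(252.93374884591574)) hub (np.float64(279.9526291764338), np.float64(107.2520843843449)) knobtop (np.float64(151.74305929598984), np.float64(225.42032563307447)) G (np.float64(280.91374522733486), np.float64(274.934273947896))
G 404.22058823529414 267.4852941176471 68 [ 422.4720902  -238.23562129   58.06351209]
K 381.8820224719101 242.4494382022472 178 [ 478.05373197 -176.5604796   103.39115769]
```

```bash
cat >> h.py <<'E'
def wpts(w):
    z=w["range_z"]; v,u=np.mgrid[0:z.shape[0],0:z.shape[1]]; x=(u-w["cx"])/w["fx"]; y=(v-w["cy"])/w["fy"]
    r=np.hypot(x,y)+1e-9; k=np.tan(np.minimum(r,1.5))/r; P=np.stack([x*k*z,-y*k*z,-z],-1)
    M=np.array(w["cam_to_world"]); return P@M[:3,:3].T+M[:3,3]
E
python3 - <<'E'
from h import *
print(read_state()["eef_pos"],read_state()["finger_gap"])
w=camera("wrist"); P=wpts(w)
for n,(u,v) in dict(hub=(288,107),knobtop=(165,225),green=(285,263)).items(): print(n,P[v,u].round(1),w["range_z"][v,u])
for v in range(256,352,8): print(v,[P[v,u].round().astype(int).tolist() for u in(262,275,290,300)])
E
```

```text
[ 447.97816757 -238.42109253   79.91086718] 0.3833679895242806
hub [ 532.9 -245.6   72.4] 174.59663
knobtop [ 479.3 -182.7  112.8] 154.05421
green [ 430.2 -241.4   58.2] 221.0011
256 [[433, -225, 52], [432, -234, 50], [432, -245, 51], [432, -252, 52]]
264 [[425, -225, 50], [430, -235, 59], [429, -245, 58], [425, -252, 50]]
272 [[419, -225, 51], [459, -237, 125], [459, -244, 124], [418, -252, 50]]
280 [[455, -231, 124], [459, -237, 133], [459, -244, 133], [456, -248, 127]]
288 [[455, -231, 133], [459, -237, 139], [460, -243, 140], [455, -248, 133]]
296 [[455, -231, 139], [459, -237, 145], [459, -243, 146], [455, -248, 139]]
304 [[455, -232, 145], [459, -237, 151], [460, -243, 153], [455, -247, 146]]
312 [[463, -233, 161], [460, -238, 158], [460, -243, 158], [461, -247, 160]]
320 [[461, -233, 164], [461, -238, 164], [460, -243, 163], [460, -247, 163]]
328 [[461, -233, 168], [457, -238, 164], [460, -243, 168], [461, -246, 169]]
336 [[460, -233, 172], [452, -237, 162], [457, -243, 169], [461, -246, 173]]
344 [[466, -234, 182], [448, -237, 162], [449, -243, 163], [465, -246, 182]]
```

Wrist depth gives the real answer. The hub and knob read their correct heights, but the finger tips are at about z = 117–124 while the reported TCP z is 80. The tips therefore passed just over the 112 mm knob. I'll open, go back over the knob and measure the offset finely before going lower.

Run:
```python
from h import *
s=int(open("s.txt").read())
w=camera("wrist"); P=wpts(w)
print([(v,P[v,u].round().astype(int).tolist()) for u in(278,288) for v in range(263,276)])
p,R=pose(178.5,s,95); movel(p,R)
open_gripper()
p,R=pose(129.4,s,95); movep(p,R); w=camera("wrist"); P=wpts(w); st=read_state(); print(st["eef_pos"],st["ft_force"],st["time"],st["finger_gap"])
cv2.imwrite("pics/w3.png",w["image"])
q=P.reshape(-1,3); k=(np.linalg.norm(q[:,:2]-p[:2],axis=1)<75)&(q[:,2]>100)&(q[:,2]<260)
l=(q-p)@R
for side in(1,-1):
    f=l[k&(l[:,1]*side>35)&(l[:,1]*side<58)&(abs(l[:,0])<14)]; print(side,"tip z",np.percentile(p[2]-f[:,2],[0.5,2,10]),np.percentile(f[:,1],[2,50,98]),len(f))
```

```text
[(263, [430, -237, 58]), (264, [430, -237, 58]), (265, [429, -237, 59]), (266, [459, -238, 118]), (267, [459, -238, 120]), (268, [460, -238, 122]), (269, [459, -238, 122]), (270, [459, -238, 123]), (271, [459, -238, 124]), (272, [459, -238, 125]), (273, [459, -238, 126]), (274, [459, -238, 127]), (275, [460, -238, 129]), (263, [429, -244, 56]), (264, [429, -244, 59]), (265, [429, -244, 60]), (266, [459, -243, 118]), (267, [459, -243, 121]), (268, [459, -243, 120]), (269, [459, -243, 122]), (270, [459, -243, 123]), (271, [459, -243, 124]), (272, [460, -243, 126]), (273, [459, -243, 126]), (274, [460, -243, 128]), (275, [459, -243, 128])]
[ 478.67872063 -175.95843625   95.09954969] [ 1.05006293  0.02143023 -0.44813392] 9.8167 85.15466277949415
1 tip z [144.37439076 146.83814415 154.15273369] [38.74740634 45.54218847 57.27717175] 4420
-1 tip z [144.66644767 147.25542852 155.46068881] [-57.85831111 -45.20778807 -37.20294792] 5109
```

View pics/w3.png

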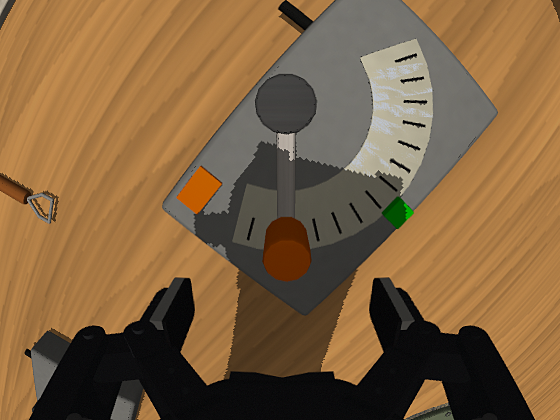

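Shut tips sit 38 mm above the reported TCP (118 against 80). Open tips sit 49 mm above it, which fits the stated pad swing. The knob at (287,255) is centred. I'll go 37 mm lower with a guard and check the gap before swinging.

Run:
```python
from h import *
s=int(open("s.txt").read()); Z=43
hit=movel(pose(129.4,s,Z)[0],guard=8,max_speed=60); st=read_state(); print(hit,st["eef_pos"],st["ft_force"])
if not hit:
    clamp(); st=read_state(); print("gap",st["finger_gap"],st["ft_force"],st["time"])
    if 24<st["finger_gap"]<32:
        for a in np.linspace(129.4,178.5,9)[1:]:
            p,R=pose(a,s,Z); movel(p,R,max_speed=50); st=read_state(); f=np.array(st["ft_force"]); print(round(a,1),f.round(1),round(st["finger_gap"],1),round(st["time"],2))
            if np.linalg.norm(f)>30 or st["finger_gap"]<20: print("STOP"); break
        w=camera("wrist"); cv2.imwrite("pics/w4.png",w["image"])
```

```text
False [ 479.10273653 -175.53524909   43.25115925] [0.30624693 0.36593647 0.71558646]
gap 26.551784431917806 [-2.59500737  1.34242517  6.96155852] 11.4
135.5 [-6.1  1.5 11. ] 27.1 11.73
141.7 [-8.   1.9 13.9] 26.4 12.07
147.8 [-11.2   3.5  15.7] 26.5 12.4
154.0 [-12.7   3.   17.5] 26.9 12.73
160.1 [-16.    2.   18.8] 26.5 13.07
166.2 [-17.1   1.9  19.7] 26.8 13.4
172.4 [-19.3   0.8  21.3] 26.9 13.73
178.5 [-20.8  -1.4  21.4] 26.5 14.07
```

Gripped at a 27 mm gap and swung, with forces staying moderate. Now release, lift away and check.

Run:
```python
from h import *
s=int(open("s.txt").read())
open_gripper(); movel(pose(178.5,s,140)[0],max_speed=120)
p,R=pose(178.5,s,200); p[:2]=[480,60]; movep(p,R)
c=camera("top"); P=pts(c); h=cv2.cvtColor(c["image"],cv2.COLOR_BGR2HSV); M=np.array(c["cam_to_world"])
cv2.imwrite("pics/t4.png",cv2.resize(c["image"][150:300,320:480],None,fx=4,fy=4))
def ray(u,v,z):
    d=M[:3,:3]@np.array([(u-c["cx"])/c["fx"],-(v-c["cy"])/c["fy"],-1]); return M[:3,3]+d*(z-M[2,3])/d[2]
for nm,lo,hi,z in(("G",45,85,60),("K",5,18,110)):
    m=cv2.inRange(h,(lo,110,60),(hi,255,255)); a=np.zeros_like(m); a[225:290,365:440]=1
    v,u=np.nonzero((m>0)&(a>0)&(P[...,2]>56 if nm=="K" else a>0)); X=ray(u.mean(),v.mean(),z); d=X[:2]-H
    print(nm,len(u),u.mean(),v.mean(),X.round(1),np.hypot(*d),np.degrees(np.arctan2(d[1],d[0])))
st=read_state(); print(st["ft_force"],st["time"],st["eef_pos"])
```

```text
G 58 404.41379310344826 267.82758620689657 [ 421.8 -238.1   60. ] 111.12927228970203 178.44233200246737
K 182 408.7197802197802 257.34065934065933 [ 446.7 -232.4  110. ] 86.5892724107252 174.2663723155346
[-0.65431849  0.77191585  0.58928699] 16.9083 [480.04332471  58.67519127 199.86881425]
```

View pics/t4.png

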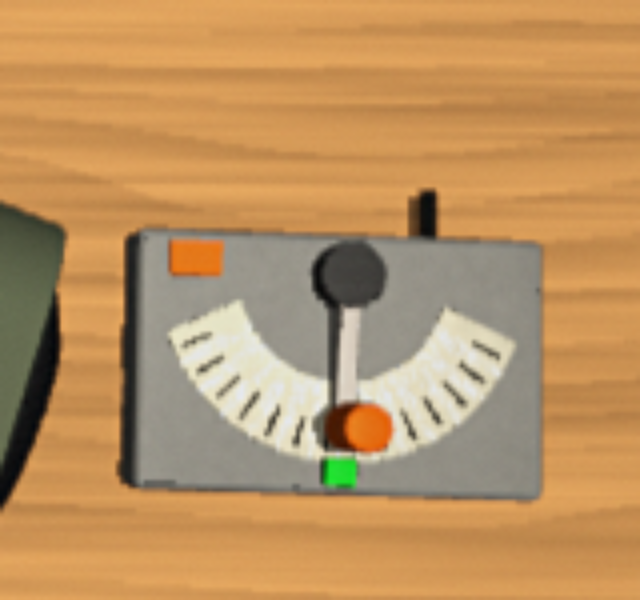

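The marker hasn't moved (421.8, -238.1 against 421.9, -238.3 at the start). The lever is about 4° or less from it, well inside 11°, and the gripper is clear. Handing in.

```bash
python3 -c "
from h import *
print(read_state()['qvel']); finish_job()"
```

```text
[ 0.00634182 -0.00304777  0.00091726 -0.00046744 -0.00041943  0.00245746
 -0.00200085]
the job is handed in; nothing more can be done
```

The orange lever now points at the green marker, and I released it and handed the job in at about 17 s of the 32 s allowed. I gripped the knob, swung it about 49° anticlockwise, opened the fingers and moved the arm clear.

**Last checks (top camera):**
- **Lever:** it measured 174.3° against the marker at 178.4°, about 4° off where 11° is allowed.
- **Marker:** it was within 0.2 mm of where it started, against the 8 mm limit.
- **Force after release:** the wrist reading was about 1 N, so the robot was touching nothing.
- **Blue lever:** I never went near it, but I did not measure it again at the end.

**What went wrong:** my first grasp closed on nothing, and I ran the swing before noticing the gap read 0. The wrist depth showed the closed fingertips about 38 mm higher than the reported tool position, so they passed just over the knob and moved nothing. I went 37 mm lower on the second try and the grip held.

**Forces in the swing:** the wrist force rose to about 30 N, probably because my arc did not quite match the hinge. That is well below the 120 N limit.

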